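# Switch on the scaffold-light breaker under its hinged guard

### The arm

A 7-joint arm with a two-finger parallel gripper is mounted at the origin on the work surface. World frame = base frame: x ahead of the robot, y to its left, z up, the work surface at z = 0. Lengths are in mm, angles in rad, forces in N, time in s.
With the tool pointing down it reaches from about 400 to 875 mm from the base axis. Payload 4.4 kg.
Tool frame: the origin (TCP) lies midway between the tips of the shut fingers; the grasp point (between the pads) lies 19 mm behind it; z points along the fingers, y is the line along which they close (so a half turn about z gives the same grasp; the last joint's range is limited). The gripper opens to 85 mm and grips with 20 to 120 N. Pads are 22 mm wide; open, the fingers measure 114 mm over their backs; the gripper's body (76 mm by 85 mm) begins 54 mm behind the grasp point. The pads swing forward as they close: fully open they stand 13 mm farther back than shut.
Start: joints at [-1.353, 0.628, 0.038, 1.517, -0.027, 0.996, -0.02], TCP at [181.979, 624.02, 231.313] pointing down, gripper open.
Joint ranges: [-3.06, 3.06], [-0.37, 2.12], [-1.25, 1.32], [0.18, 2.47], [-1.1, 4.24], [0.23, 1.98], [-2.94, 2.94]. Speed limits (rad/s): [2.57, 2.57, 3.14, 3.14, 3.14, 3.14, 3.14].

### API

Orientations are given as [roll, pitch, yaw] about the fixed x, y, z axes, in that order (R = Rz(yaw) Ry(pitch) Rx(roll)).
In Python, from cell import ctrl gives the robot as it stands.
- The arm moves only by the shell command python3 -m handwheel 'ROWS'. ROWS is JSON, a list of rows, each a list of 3 entries, a list of its own where there are three numbers: the turn, a rotation vector about the tool's x, y, z in degrees, then the shift along the tool's x, y, z in m, then the closure, from 0 (fully open) to 1 (shut). A call has 1 to 5 rows; each row shifts and turns the commanded pose from where the row before left it, along the tool's axes as they then stand; what a row does not reach is not made up. A row lasts 1/12 s, in which the tool goes at most 41.7 mm and 7.16 degrees, less where a joint would pass 70% of its speed; a pose out of reach is approached as far as the arm can. A call is refused whole if a number of a shift passes 0.0417 or a number of a turn 7.16, either way. A call with a gripper value outside its range is refused whole. The fingers move at their own pace and stop on an object; the grip force is fixed at half the most. Time passes only in rows, so rows that do not move let the fingers close. It gives the time, the measured TCP pose, the force, the opening and the grip force at its end, in the units of the state.
- ctrl.read_state(): the state, without advancing time (a new reading comes with each control period).
- ctrl.get_image(name): name is "scene" or "top" or "wrist"; returns a dict with "pixels" (480x640x3 uint8, red, green, blue), "fx", "fy", "cx", "cy" (pixels), "k1" (the pictures are not rectified: a ray, as slopes to the right and down, at radius r is drawn at 1 + k1 r^2 times it, then the intrinsics apply), "pose" (4x4, takes a point from camera to world coordinates); the wrist camera has in their place "T_tool_cam" (4x4, takes a point from camera to tool coordinates, whose origin is the TCP and whose axes are the flange's). Camera axes: x right, y up, looking along -z (the intrinsics and any distortion apply to the point x, -y, -z); pixel columns grow to the right and rows downward; lengths in mm; the calibration is good to about 2 mm. A picture is of the moment at which its call begins: read the wrist's pose just before it. There is no depth.
- ctrl.finish_job(): hands the job in; it is judged then, once.
The state is a dict: "clock": time; "qpos": joint angles; "qd": joint speeds; "tau": joint torques, N m; "eef_pos": TCP position; "tool_rot": TCP orientation; "force": force on the tool from outside, world axes, zero at the start; "torque": the same for the moment, N m; "width": finger opening in mm; "gripper_force": force on a finger pad.
Only numpy, scipy, OpenCV 4.12 (cv2) and the standard library are available. Lean on these libraries where they do the work, as an engineer would, in place of code of your own. Each camera call takes 0.05 s, during which the arm holds its last target. There are 200 camera calls.

### The job

The scaffold lights are off: on the black power box, switch on the narrower of the two guarded breakers. Lift its hinged guard back with a fingertip under the front tab, flip the toggle beneath it over towards the hinge, then tip the guard forward again and let it drop fully shut. Only touch, grasp nothing and force nothing; leave the wide main breaker shut and on, and leave everything lying about where it is.

Things in the scene. Friction and masses are not known exactly. Their poses are not given: they have to be found in the camera images.
- lights_hinge (a point): Hinge axis of the narrow breaker's guard, at mid-width, fixed on the box, 147 mm above the table. Axes: x level from the tab towards the hinge (away from the robot), y along the hinge, z up. From here the breaker's face is 3 mm down, the box's deck 7 mm down, the toggle's pivot at x = -44, z = -5 mm, the box's upright front face at x = -86 mm. The deck runs 134 mm on behind the hinge.
- lights_tab (a point): Middle of the underside of the narrow guard's finger tab, moving with it; shut, at x = -94, z = +1 mm from lights_hinge. The guard is a hood 66 wide, 84 long from hinge to front wall, 28 high, grey with a clear window on top. Tab: 54 wide, 4 thick, x = -84 to -104 mm from the hinge, overhanging the box's front face by 18 mm, so a fingertip goes under it from in front.
- lights_guard (a joint): Angle of the narrow guard: 0 shut, grows as it lifts. About 70 g, plain hinge with a little drag: under 1 N at the tab lifts it. Past about 1.3 rad it falls back by itself and rests open on its stop at 1.85 rad, leaning away from the robot (its tab edge then 100 mm above and 29 mm behind the hinge, its outer face up to 50 mm behind); tipped forward to under 1.2 rad it falls shut.
- lights_toggle_tip (a point): Middle of the top edge of the narrow breaker's toggle, moving with it. The toggle is a black paddle 26 wide (y), 9 thick, 24 long from its pivot, standing about 20 mm proud of the breaker's face; the pivot is 44 mm in front of the hinge line.
- lights_toggle (a joint): Angle of the narrow breaker's toggle: 0 off (leaning 0.4 rad towards the tab side, the robot), 0.8 rad on (leaning 0.4 rad towards the hinge). It snaps over the middle (0.4) by itself to the nearer end; moving it takes about 3 N at its tip, up to 12 N lower down or when pushed fast; at either end it meets a hard stop.
- main_hinge (a point): The same point as lights_hinge for the wide main breaker, same axes and lengths; its guard is 96 wide, its tab 84 wide, its toggle 56 wide. The two breakers stand side by side, centres 160 mm apart along y; which is left and which is right varies.
- main_guard (a joint): Angle of the wide main breaker's guard, 0 shut. To be left shut.
- main_toggle (a joint): Angle of the main breaker's toggle, 0.8 on. To be left on.
- pencil: Carpenter's pencil, 180 x 15 x 8 mm, lying on the box's deck between the two breakers, along x. Leave.
- tape_measure: Tape measure, 75 x 38 x 62 mm high, on the table beside the box; origin under its centre. Leave.
- cup: Black lidded drinking cup, 88 mm wide, 137 mm high, beside the box; origin under its centre. Leave.
- bottle: Drink bottle, 66 mm wide, 190 mm high, beside the box; origin under its centre. Leave.
- coupler: Steel scaffold coupler, 75 x 42 x 76 mm high, beside the box; origin under its middle. Leave.
- screwdriver: Screwdriver, 200 mm long, lying on the table in front of the box. Leave.
- box_front (a point): Middle of the bottom edge of the power box's front face, axes as lights_hinge. The box is black rubber with an aluminium deck, fixed, 220 (x) by 340 (y) by 140 mm high. Free air in front of it below the tabs: the capped sockets there stand 17 mm out and end 45 mm below the deck. Handles stand 28 mm out of its ends.

How it is judged:
By the outcome, as a careful person would: the job done as asked, in the order asked, and still so for the second after the job is handed in, with the robot touching nothing.
It also fails if it takes over 64 s, if anything falls off the work surface, if the arm or the gripper's body presses on something with over 40 N, if the wrist force passes 120 N, or if a joint passes its speed limit or range.

## Working session

There is one attempt and no reset: what is moved stays moved. The work goes in short steps, Python scripts to look and compute and a shell command to move; the robot and the scene stay as the last step left them, time stands still between calls to the robot, and variables do not carry over. Pictures are saved under pics/ and viewed, at most 10 in all, crops included, and the job is handed in when it is done.

```bash
mkdir -p pics; ls; cat > h.py <<'E'
import numpy as np, cv2
from cell import ctrl
from scipy.spatial.transform import Rotation as R
def save(im,n): cv2.imwrite('pics/'+n+'.png',cv2.cvtColor(im['pixels'],cv2.COLOR_RGB2BGR))
def tool(s):
    T=np.eye(4);T[:3,:3]=R.from_euler('xyz',s['tool_rot']).as_matrix();T[:3,3]=s['eef_pos'];return T
def campose(im,s=None):
    return np.array(im['pose']) if 'pose' in im else tool(s)@np.array(im['T_tool_cam'])
def ray(im,P,u,v):
    a=np.array([(u-im['cx'])/im['fx'],(v-im['cy'])/im['fy']]);b=a.copy()
    for _ in range(20): b=a/(1+im['k1']*(b@b))
    return P[:3,3],P[:3,:3]@np.array([b[0],-b[1],-1])
def onz(im,P,u,v,z):
    o,d=ray(im,P,u,v);return o+d*(z-o[2])/d[2]
def proj(im,P,p):
    q=np.linalg.inv(P)@np.append(p,1);b=np.array([q[0],-q[1]])/-q[2];b=b*(1+im['k1']*(b@b))
    return b[0]*im['fx']+im['cx'],b[1]*im['fy']+im['cy']
E
python3 - <<'E'
from h import *
print(ctrl.read_state())
for n in('scene','top'):
    im=ctrl.get_image(n);save(im,n+'0');print(n,im['fx'],im['k1'],np.round(im['pose'],2).tolist())
    import pickle;pickle.dump(im,open(n+'0.pkl','wb'))
E
```

```text
pics
{'clock': 0.0, 'qpos': array([-1.3527783 ,  0.62939614,  0.03849275,  1.51837676, -0.02698529,
        0.99631666, -0.0200023 ]), 'qd': array([-1.87827435e-03, -1.19515375e-05,  9.85517553e-04, -1.25561476e-04,
       -8.35198943e-04, -2.56038783e-04,  7.02304306e-04]), 'tau': array([ 2.28793515e-04, -5.63407731e+01,  1.22580182e+00, -1.93449497e+01,
        1.08914720e-02,  1.01507152e-02, -1.75948549e-05]), 'eef_pos': array([181.84105075, 623.37845722, 230.35483482]), 'tool_rot': array([-3.13961625e+00,  7.12860468e-05,  2.85773910e+00]), 'force': array([ 0.29774821, -0.26846087,  0.40548529]), 'torque': array([ 0.01433524, -0.05897492, -0.0571683 ]), 'gripper_force': 0.0, 'width': 85.34059852875889}
scene 555.6229374271991 -0.13395079426281944 [[0.76, -0.57, 0.32, 1033.69], [0.65, 0.65, -0.39, -486.84], [0.01, 0.5, 0.87, 1278.05], [0.0, 0.0, 0.0, 1.0]]
top 538.2028125547773 -0.1016800139262434 [[0.11, 0.97, -0.21, 374.3], [-0.99, 0.11, -0.02, 19.54], [-0.0, 0.22, 0.98, 1148.3], [0.0, 0.0, 0.0, 1.0]]
```

View pics/top0.png

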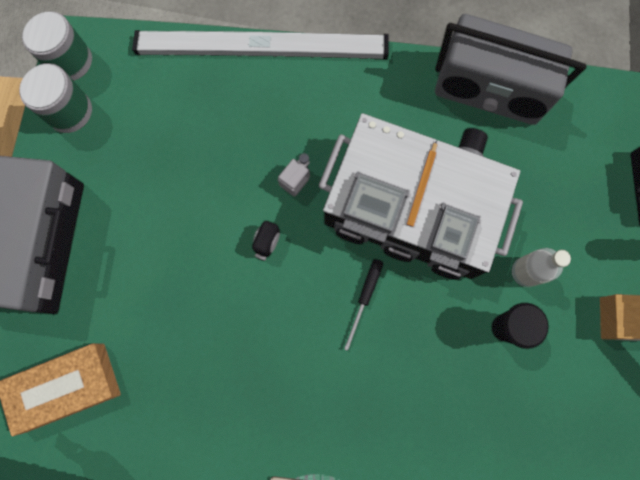

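View pics/scene0.png

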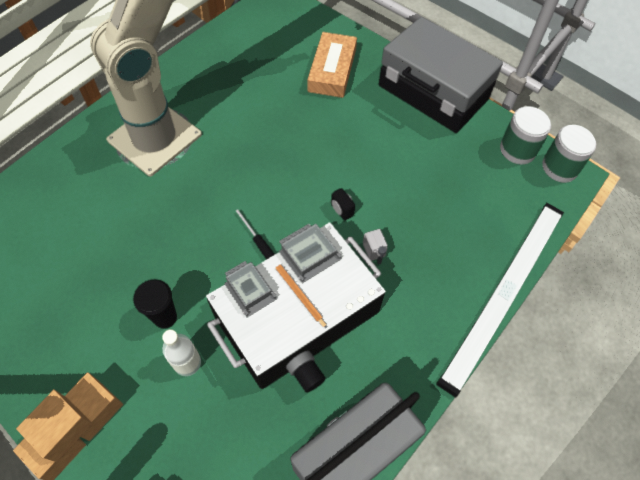

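The top view shows the box at about (420,195), yawed. The narrow guard is on the right at (453,235) and the wide one on the left at (375,205). The pencil lies between them, the cup is at (520,325) and the bottle at (540,265).

```bash
python3 - <<'E'
from h import *
import pickle
for n,c in(('top',(395,165)),('scene',(300,300))):
    im=pickle.load(open(n+'0.pkl','rb'));P=campose(im)
    px=im['pixels'];hsv=cv2.cvtColor(px,cv2.COLOR_RGB2HSV)
    m=((hsv[...,1]<40)&(hsv[...,2]>150)).astype(np.uint8)
    m=cv2.morphologyEx(m,cv2.MORPH_OPEN,np.ones((5,5)))
    k,l,st,ce=cv2.connectedComponentsWithStats(m)
    lab=l[c[1],c[0]-5] or l[c[1],c[0]+12]
    pts=[]
    for i in range(1,k):
        x,y,w,h,a=st[i]
        if a>300: print(n,i,st[i],ce[i].round())
    for i in range(1,k):
        if st[i][4]>300 and abs(ce[i][0]-(425 if n=='top' else 300))<90 and abs(ce[i][1]-(195 if n=='top' else 300))<70:
            ys,xs=np.where(l==i);hl=cv2.convexHull(np.c_[xs,ys].astype(np.int32))[:,0]
            pts+= [onz(im,P,u,v,140)[:2] for u,v in hl]
    r=cv2.minAreaRect(np.array(pts,np.float32));print(r,cv2.boxPoints(r).round(0).tolist())
    cv2.imwrite(f'pics/{n}z.png',cv2.resize(cv2.cvtColor(px,cv2.COLOR_RGB2BGR)[(100 if n=='top' else 210):(300 if n=='top' else 410),(300 if n=='top' else 180):(560 if n=='top' else 440)],None,fx=3,fy=3,interpolation=2))
E
```

```text
top 2 [  22   11   46   41 1445] [45. 31.]
top 3 [ 138   31  245   23 4593] [260.  41.]
top 4 [  20   64   47   44 1621] [43. 85.]
top 5 [ 325  114  108   98 4856] [383. 156.]
top 6 [ 395  142  125  128 6969] [467. 198.]
top 7 [282 162  24  23 374] [293. 173.]
top 14 [  22  372   60   36 1062] [ 52. 390.]
((691.1397705078125, -138.62181091308594), (338.0750427246094, 217.92698669433594), 75.26313018798828) [[543.0, -274.0], [754.0, -330.0], [840.0, -3.0], [629.0, 53.0]]
scene 1 [   0    0  126  116 5481] [52. 52.]
scene 2 [166   0  34  23 403] [180.   8.]
scene 3 [ 380    0  142   73 2461] [459.  29.]
scene 4 [ 463    0   72   36 1134] [504.  15.]
scene 6 [ 564    0   76  101 5071] [611.  44.]
scene 10 [325  43  17  29 326] [333.  57.]
scene 12 [   0   57  101   84 2095] [48. 97.]
scene 14 [ 556   78   84   80 1819] [604. 112.]
scene 17 [ 514  106   91   50 2210] [557. 130.]
scene 20 [  396   186   244   294 40329] [545. 364.]
scene 21 [ 300  224   84  104 3880] [341. 284.]
scene 25 [ 207  254  118  120 5891] [267. 321.]
scene 30 [163 330  28  45 797] [176. 352.]
((691.439453125, -138.38101196289062), (338.3804931640625, 217.8536376953125), 75.29847717285156) [[543.0, -274.0], [754.0, -330.0], [840.0, -2.0], [629.0, 53.0]]
```

View pics/topz.png

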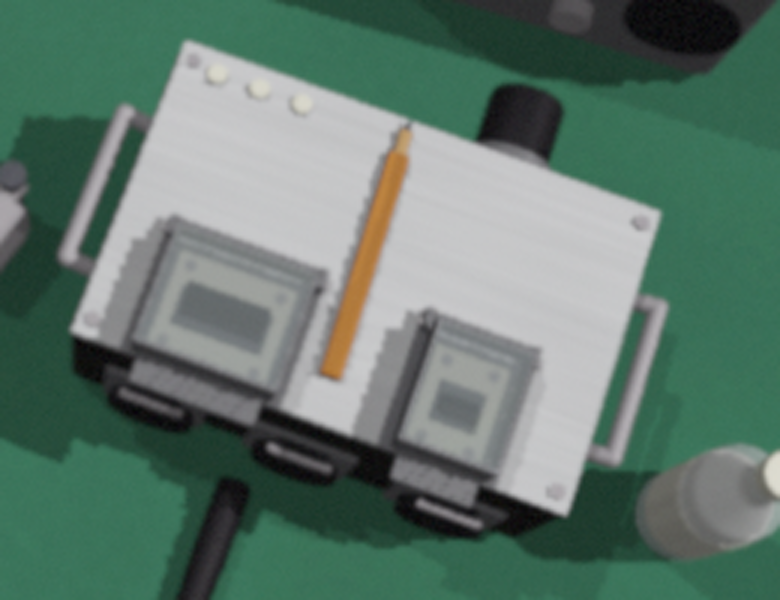

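```bash
cat >> h.py <<'E'
BX=np.array([np.cos(np.radians(-14.72)),np.sin(np.radians(-14.72)),0]);BY=np.array([-BX[1],BX[0],0])
F=np.array([585.2,-110.3,0.])
def box(p): d=np.array(p)-F; return np.array([d@BX-86,d@BY,d[2]-147])   # x,z from hinge; y from box middle
E
python3 - <<'E'
from h import *
import pickle
for n,pts in(('top',[(453.3,235),(375,205.7)]),('scene',[])):
    im=pickle.load(open(n+'0.pkl','rb'));P=campose(im)
    for u,v in pts: print(n,box(onz(im,P,u,v,172)).round(1))
    # where hinge-frame features should land
    for y in(-80,80):
        for x in(-94,-42,0):
            p=F+BX*(x+86)+BY*y+[0,0,150 if x==-94 else 172]; print(n,y,x,np.round(proj(im,P,p),1))
im=pickle.load(open('scene0.pkl','rb'))
px=im['pixels'][255:320,215:350];cv2.imwrite('pics/sz.png',cv2.resize(px[...,::-1],None,fx=5,fy=5))
s=ctrl.read_state();T=tool(s)
print('tool in box',box(s['eef_pos']).round(1))
for g in((-94-70,-85,150),):
    p=F+BX*(g[0]+86)+BY*g[1]+[0,0,147+g[2]]; print(p.round(),(T[:3,:3].T@(p-s['eef_pos'])).round(1))
E
```

```text
top [-51.4 -78.7  25. ]
top [-50.8  76.9  25. ]
top -80 -94 [444.3 258.3]
top -80 -42 [455.5 230.6]
top -80 0 [462.3 210.3]
top 80 -94 [364.8 228.6]
top 80 -42 [375.  200.9]
top 80 0 [382.5 180.9]
scene -80 -94 [237.1 269.8]
scene -80 -42 [248.2 283.3]
scene -80 0 [258.3 298.1]
scene 80 -94 [296.5 234.9]
scene 80 -42 [309.  246.8]
scene 80 0 [319.6 260.6]
tool in box [-662.6  607.2   83.5]
[ 488. -173.  297.] [-517.  -678.6  -65.4]
```

View pics/sz.png

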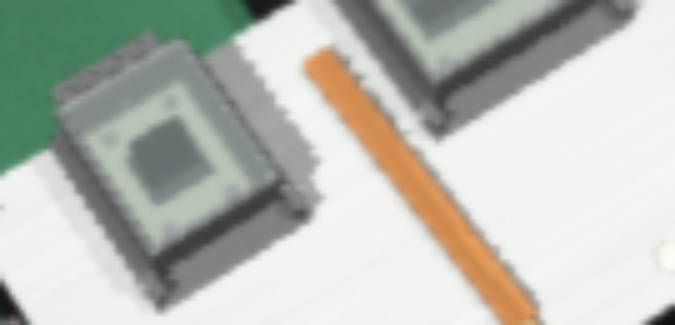

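The scene crop shows the narrow guard's middle at (249,287), which agrees with the box fix to within a few mm. Next I move to a point in front of it and above it.

```bash

python3 -m handwheel '[[[0,0,-1.5],[-0.03,-0.01,-0.014],1],[[0,0,0],[-0.034,-0.01,-0.014],1],[[0,0,0],[-0.034,-0.01,-0.014],1],[[0,0,0],[-0.034,-0.01,-0.014],1],[[0,0,0],[-0.034,-0.01,-0.014],1]]'
python3 -m handwheel '[[[0,0,0],[-0.034,-0.02,0],1],[[0,0,0],[-0.034,-0.02,0],1],[[0,0,0],[-0.034,-0.02,0],1],[[0,0,0],[-0.034,-0.02,0],1],[[0,0,0],[-0.034,-0.02,0],1]]'
python3 -m handwheel '[[[0,0,0],[-0.0125,-0.038,0],1],[[0,0,0],[-0.0125,-0.038,0],1],[[0,0,0],[-0.0125,-0.038,0],1],[[0,0,0],[-0.0125,-0.038,0],1],[[0,0,0],[-0.0125,-0.038,0],1]]'
python3 -m handwheel '[[[0,0,0],[-0.0125,-0.038,0],1],[[0,0,0],[-0.0125,-0.038,0],1],[[0,0,0],[-0.0125,-0.038,0],1],[[0,0,0],[-0.0125,-0.038,0],1],[[0,0,0],[0,0,0],1]]'
python3 - <<'E'
from h import *
s=ctrl.read_state();print(s['clock'],box(s['eef_pos']).round(1),s['qpos'].round(3),s['tool_rot'])
E
```

```text
clock: 0.52
eef_pos: [330.4, 531.4, 301.5]
tool_rot: [-3.141, -0.0, 2.884]
force: [0.3, 0.8, 0.4]
width: 25.3
gripper_force: 0.0
clock: 0.93
eef_pos: [469.1, 390.9, 301.0]
tool_rot: [-3.141, -0.001, 2.884]
force: [0.2, 1.2, 0.5]
width: 0.2
gripper_force: 0.0
clock: 1.35
eef_pos: [479.7, 191.0, 301.0]
tool_rot: [-3.141, -0.001, 2.884]
force: [0.4, 0.4, -0.2]
width: -0.1
gripper_force: 0.0
clock: 1.77
eef_pos: [489.6, 23.3, 301.4]
tool_rot: [-3.136, 0.001, 2.871]
force: [0.4, 0.1, 0.6]
width: 0.0
gripper_force: 0.0
1.7667 [-212.4  104.9  154.4] [-0.22   0.319  0.149  1.858 -0.05   0.969  1.25 ] [-3.13616369e+00  1.39472062e-03  2.87107839e+00]
```

```bash

python3 -m handwheel '[[[0,0,0],[-0.001,-0.036,0],1],[[0,0,0],[-0.001,-0.036,0],1],[[0,0,0],[-0.001,-0.036,0],1],[[0,0,0],[-0.001,-0.036,0],1],[[0,0,-0.7],[-0.001,-0.036,0],1]]'
cat > st.py <<'E'
from h import *
s=ctrl.read_state();T=tool(s)
print(round(s['clock'],2),'box',box(s['eef_pos']).round(1),'q',s['qpos'].round(2),'F',s['force'].round(1),'zdir(box)',np.round([T[:3,2]@BX,T[:3,2]@BY,T[2,2]],3),'xdir',np.round([T[:3,0]@BX,T[:3,0]@BY,T[2,0]],3))
E
python3 st.py
python3 -m handwheel '[[[7,0,0],[0,0,0],1],[[7,0,0],[0,0,0],1],[[7,0,0],[0,0,0],1],[[0,0,0],[0,0,0],1]]' >/dev/null
python3 st.py
```

```text
clock: 2.18
eef_pos: [448.0, -143.3, 301.2]
tool_rot: [3.142, -0.0, 2.897]
force: [0.5, 0.0, 0.2]
width: 0.0
gripper_force: 0.0
2.18 box [-210.3  -66.7  154.2] q [ 0.09  0.29  0.21  1.91 -0.07  0.95  1.66] F [0.5 0.  0.2] zdir(box) [-0.  0. -1.] xdir [-1.    -0.012  0.   ]
2.52 box [-209.5  -59.   152.4] q [-0.24  0.34  0.29  1.92  0.32  0.99  1.18] F [ 0.8  1.4 -0.9] zdir(box) [ 0.006 -0.36  -0.933] xdir [-1.    -0.022  0.002]
```

```bash

python3 -m handwheel '[[[7,0,0],[0,0,0],1],[[7,0,0],[0,0,0],1],[[7,0,0],[0,0,0],1],[[7,0,0],[0,0,0],1],[[0,0,0],[0,0,0],1]]' >/dev/null
python3 st.py
python3 -m handwheel '[[[7,0,0],[0,0,0],1],[[7,0,0],[0,0,0],1],[[7,0,0],[0,0,0],1],[[0,0,0],[0,0,0],1]]' >/dev/null
python3 st.py
```

```text
2.93 box [-210.2  -60.   150. ] q [-0.54  0.56  0.38  1.93  0.62  1.17  0.78] F [ 0.9  1.4 -1.6] zdir(box) [ 0.011 -0.757 -0.653] xdir [-1.    -0.022  0.008]
3.27 box [-210.6  -63.2  149. ] q [-0.66  0.79  0.45  1.92  0.73  1.31  0.6 ] F [-0.4  0.7 -1. ] zdir(box) [ 0.011 -0.941 -0.338] xdir [-1.    -0.015  0.011]
```

```bash

python3 -m handwheel '[[[0,-6.6,-2.4],[-0.025,0,0],1],[[0,-6.6,-2.4],[-0.025,0,0.005],1],[[0,-6.6,-2.4],[-0.025,0,0.008],1],[[0,-6.6,-2.4],[-0.02,0,0.01],1],[[0,0,0],[0,0,0],1]]' >/dev/null
python3 st.py
python3 -m handwheel '[[[0,-6.6,-2.4],[0,0,0],1],[[0,-6.6,-2.4],[0,0,0],1],[[0,-6.6,-2.4],[0,0,0],1],[[0,-6.6,-2.4],[0,0,0],1],[[0,0,0],[0,0,0],1]]' >/dev/null
python3 st.py
```

```text
3.68 box [-112.8  -72.7  148.2] q [-0.68  0.73  0.49  2.12  1.24  0.97  0.45] F [-1.4  0.3  0.5] zdir(box) [ 0.449 -0.824 -0.345] xdir [-0.878 -0.479 -0.   ]
4.1 box [-107.9  -73.4  151.1] q [-0.54  0.64  0.33  2.46  1.97  1.02 -0.02] F [ 0.4 -1.6  0.8] zdir(box) [ 0.754 -0.565 -0.335] xdir [-0.601 -0.8   -0.004]
```

```bash

python3 -m handwheel '[[[0,0,0],[-0.012,-0.0054,0.015],1],[[0,0,0],[-0.012,-0.0054,0.015],1],[[0,0,0],[-0.012,-0.0054,0.015],1],[[0,-6.6,-2.4],[-0.01,-0.0054,0.015],1],[[0,0,0],[0,0,0],1]]' >/dev/null
python3 st.py
python3 -m handwheel '[[[0,-6.6,-2.4],[-0.008,-0.005,0.018],1],[[0,-6.6,-2.4],[0,0,0],1],[[0,-6.6,-2.4],[0,0,0],1],[[0,0,0],[0,0,0],1],[[0,0,0],[0,0,0],1]]' >/dev/null
python3 st.py
```

```text
4.52 box [-33.1 -76.2 152.7] q [-0.43  0.66  0.36  2.35  2.17  0.96  0.01] F [-1.4 -2.2 -0.3] zdir(box) [ 0.801 -0.5   -0.329] xdir [-0.528 -0.849  0.003]
4.93 box [-17.4 -83.2 148.8] q [-0.12  0.62  0.19  2.45  2.64  1.11 -0.05] F [0.8 1.  0.6] zdir(box) [ 0.898 -0.283 -0.336] xdir [-0.295 -0.955  0.016]
```

```bash

python3 -m handwheel '[[[0,0,0],[0,0.019,0.007],1],[[0,0,0],[0,0.019,0.007],1],[[7,0,0],[0,0.019,0.007],1],[[7,0,0],[0,0,0],1],[[0,0,0],[0,0,0],1]]' >/dev/null
python3 st.py
```

```text
5.35 box [ -8.4 -52.3  71.4] q [ 0.22  0.88 -0.33  2.46  2.61  1.55  0.19] F [-0.2 -0.9 -0.7] zdir(box) [ 0.929 -0.218 -0.299] xdir [-0.212 -0.976  0.052]
```

```bash
cat > fk.py <<'E'
from h import *
from scipy.optimize import least_squares
import itertools
# box pos, q, zdir, xdir (box axes)
D=[([-212.4,104.9,154.4],[-0.22,0.319,0.149,1.858,-0.05,0.969,1.25],None,None),
([-210.3,-66.7,154.2],[.09,.29,.21,1.91,-.07,.95,1.66],[0,0,-1],[-1,-.012,0]),
([-209.5,-59,152.4],[-.24,.34,.29,1.92,.32,.99,1.18],[.006,-.36,-.933],[-1,-.022,.002]),
([-210.2,-60,150],[-.54,.56,.38,1.93,.62,1.17,.78],[.011,-.757,-.653],[-1,-.022,.008]),
([-210.6,-63.2,149],[-.66,.79,.45,1.92,.73,1.31,.6],[.011,-.941,-.338],[-1,-.015,.011]),
([-112.8,-72.7,148.2],[-.68,.73,.49,2.12,1.24,.97,.45],[.449,-.824,-.345],[-.878,-.479,0]),
([-107.9,-73.4,151.1],[-.54,.64,.33,2.46,1.97,1.02,-.02],[.754,-.565,-.335],[-.601,-.8,-.004]),
([-33.1,-76.2,152.7],[-.43,.66,.36,2.35,2.17,.96,.01],[.801,-.5,-.329],[-.528,-.849,.003]),
([-17.4,-83.2,148.8],[-.12,.62,.19,2.45,2.64,1.11,-.05],[.898,-.283,-.336],[-.295,-.955,.016]),
([-8.4,-52.3,71.4],[.22,.88,-.33,2.46,2.61,1.55,.19],[.929,-.218,-.299],[-.212,-.976,.052])]
B=np.c_[BX,BY,[0,0,1]]
data=[]
for p,q,z,x in D:
    p=F+B@(np.array(p)+[86,0,147]); data.append((p,np.array(q),None if z is None else B@z,None if x is None else B@x))
data.append((np.array([181.84,623.38,230.35]),np.array([-1.3528,.6294,.0385,1.5184,-.027,.9963,-.02]),np.array([0,0,-1.]),np.array([np.cos(2.8577),np.sin(2.8577),0])))
Rz=lambda a:R.from_euler('z',a).as_matrix()
Ry=lambda a:R.from_euler('y',a).as_matrix()
def fk(v,sg,q):
    h,L1,a1,L2,a2,L3,a3,b0,b7=v
    M=Rz(sg[0]*q[0]+b0)@Ry(q[1])@Rz(sg[1]*q[2]); p=np.array([0,0,h])+M@[a1,0,L1]
    M=M@Ry(q[3]); p=p+M@[a2,0,L2]; M=M@Rz(sg[2]*q[4])@Ry(q[5]); p=p+M@[a3,0,L3]
    M=M@Rz(sg[3]*q[6]+b7); return p,M
def res(v,sg):
    r=[]
    for p,q,z,x in data:
        P,M=fk(v,sg,q); r+=list(P-p)
        if z is not None: r+=list(200*(M[:,2]-z))+list(200*(M[:,0]-x))
    return r
if __name__=='__main__':
    best=None
    for sg in itertools.product((-1,1),repeat=4):
      for b7 in(0,1.57,3.14,-1.57):
        f=least_squares(res,[330,350,0,350,0,250,0,0,b7],args=(sg,),loss='soft_l1',f_scale=10)
        if best is None or f.cost<best[0]: best=(f.cost,sg,f.x,f.fun)
    print(best[0],best[1],best[2].round(3)); print(np.abs(np.array(best[3])).max(),np.std(best[3]))
    np.save('fk.npy',np.r_[best[2],best[1]])
E
python3 fk.py
```

```text
715.0758732678357 (-1, -1, -1, -1) [ 3.49622e+02  5.50826e+02  3.89100e+00  4.03929e+02 -9.16700e+00
  3.48045e+02  1.74860e+01 -3.50000e-02 -2.98660e+01]
11.634003172216183 4.11806041977906
```

```bash
cat > ik.py <<'E'
from fk import *
w=np.load('fk.npy');V,SG=w[:9],w[9:]
LO=np.array([-3.06,-.37,-1.25,.18,-1.1,.23,-2.94])+.03;HI=np.array([3.06,2.12,1.32,2.47,4.24,1.98,2.94])-.03
def target(pb,yaw,tilt,roll=0):
    "box pos; heading about box x (deg,+ccw); tilt below level (deg); roll 0: tool y down, tool x to the right(-y)"
    y,t=np.radians([yaw,tilt]);z=np.array([np.cos(y)*np.cos(t),np.sin(y)*np.cos(t),-np.sin(t)])
    x=np.array([np.sin(y),-np.cos(y),0]);M=B@np.c_[x,np.cross(z,x),z]@Rz(np.radians(roll))
    return F+B@(np.array(pb)+[86,0,147]),M
def ik(pb,yaw,tilt,roll,q0):
    P,M=target(pb,yaw,tilt,roll)
    def f(q):
        p,m=fk(V,SG,q);return np.r_[(p-P)/5,40*R.from_matrix(m.T@M).as_rotvec(),.02*(q-q0)]
    r=least_squares(f,np.clip(q0,LO+.01,HI-.01),bounds=(LO,HI));p,m=fk(V,SG,r.x)
    return r.x,np.linalg.norm(p-P),np.degrees(np.linalg.norm(R.from_matrix(m.T@M).as_rotvec()))
def pts(q):
    h,L1,a1,L2,a2,L3,a3,b0,b7=V
    M=Rz(SG[0]*q[0]+b0)@Ry(q[1])@Rz(SG[1]*q[2]);e=np.array([0,0,h])+M@[a1,0,L1];M=M@Ry(q[3]);return e,e+M@[a2,0,L2]
E
python3 - <<'E'
from ik import *
q=ctrl.read_state()['qpos']
for yaw in(-20,-35,-50):
  for tilt in(0,15):
    for pb in((-150,-79,-10),(-94,-79,-10),(-60,-79,60),(-10,-79,110),(-70,-79,18)):
        x,e,a=ik(pb,yaw,tilt,0,q);print(yaw,tilt,pb,x.round(2),round(e,1),round(a,1),'wrist z',pts(x)[1][2].round())
print('over the guard')
for yaw,tilt in((-35,45),(-35,30),(-60,20),(-80,10),(-60,45)):
    for pb in((75,-79,75),(-15,-79,75)):
        x,e,a=ik(pb,yaw,tilt,0,q);print(yaw,tilt,pb,x.round(2),round(e,1),round(a,1))
E
```

```text
-20 0 (-150, -79, -10) [-0.39  1.61  0.17  2.44  1.94  1.95 -0.94] 17.7 8.0 wrist z 74.0
-20 0 (-94, -79, -10) [-0.28  1.48  0.21  2.44  2.2   1.95 -0.77] 6.8 2.7 wrist z 107.0
-20 0 (-60, -79, 60) [-0.15  1.25  0.09  2.44  2.32  1.95 -0.47] 11.0 4.0 wrist z 171.0
-20 0 (-10, -79, 110) [ 0.14  1.06 -0.19  2.44  2.58  1.95 -0.06] 0.0 0.0 wrist z 240.0
-20 0 (-70, -79, 18) [-0.21  1.37  0.17  2.44  2.29  1.95 -0.63] 6.3 2.3 wrist z 137.0
-20 15 (-150, -79, -10) [-0.12  1.33 -0.25  2.44  2.02  1.95 -0.4 ] 34.5 15.2 wrist z 152.0
-20 15 (-94, -79, -10) [ 0.08  1.25 -0.33  2.44  2.3   1.95 -0.15] 22.9 8.5 wrist z 183.0
-20 15 (-60, -79, 60) [ 0.41  1.12 -0.77  2.44  2.38  1.95  0.33] 19.5 6.8 wrist z 281.0
-20 15 (-10, -79, 110) [ 0.7   1.19 -1.14  2.44  2.59  1.95  0.77] 0.4 0.1 wrist z 335.0
-20 15 (-70, -79, 18) [ 0.25  1.18 -0.52  2.44  2.39  1.95  0.09] 19.5 6.7 wrist z 226.0
-35 0 (-150, -79, -10) [-0.25  1.42 -0.11  2.44  1.87  1.95 -0.66] 1.2 0.5 wrist z 120.0
-35 0 (-94, -79, -10) [-0.15  1.35 -0.13  2.35  2.01  1.95 -0.45] 0.0 0.0 wrist z 121.0
-35 0 (-60, -79, 60) [-0.04  1.17 
[... 1605 characters left out ...]
-0.72  1.9   1.72  0.99  0.95] 0.0 0.0
-35 45 (-15, -79, 75) [ 0.41  0.63 -0.62  2.13  1.77  0.92  0.74] 0.0 0.0
-35 30 (75, -79, 75) [ 0.27  0.79 -0.49  2.03  2.03  1.14  0.54] 0.0 0.0
-35 30 (-15, -79, 75) [ 0.23  0.74 -0.48  2.26  2.04  1.22  0.35] 0.0 0.0
-60 20 (75, -79, 75) [ 0.17  1.02 -0.59  1.7   1.76  1.63  0.55] 0.0 0.0
-60 20 (-15, -79, 75) [ 0.13  0.95 -0.57  1.94  1.67  1.65  0.35] 0.0 0.0
-80 10 (75, -79, 75) [ 0.09  1.22 -0.57  1.3   1.66  1.95  0.61] 0.0 0.0
-80 10 (-15, -79, 75) [ 0.08  1.14 -0.55  1.58  1.52  1.95  0.38] 0.0 0.0
-60 45 (75, -79, 75) [ 0.42  0.94 -0.88  1.62  1.54  1.44  0.86] 0.0 0.0
-60 45 (-15, -79, 75) [ 0.42  0.82 -0.84  1.87  1.48  1.38  0.68] 0.0 0.0
```

```bash
cat > go.py <<'E'
import sys
from ik import *
s=ctrl.read_state();T=tool(s)
print(round(s['clock'],2),'box',box(s['eef_pos']).round(1),'q',s['qpos'].round(2),'F',(B.T@s['force']).round(1),'z',(B.T@T[:3,2]).round(2),'x',(B.T@T[:3,0]).round(2))
print('box axes in tool:\n',(T[:3,:3].T@B).T.round(3).tolist())
for a in sys.argv[1:]:
    v=[float(k) for k in a.split(',')];P,M=target(v[:3],*v[3:])
    print(a,'rotvec',np.degrees(R.from_matrix(T[:3,:3].T@M).as_rotvec()).round(2),'shift',(T[:3,:3].T@(P-s['eef_pos'])/1000).round(4))
E
python3 -m handwheel '[[[0,0,0],[0,-0.019,-0.006],1],[[0,0,0],[0,-0.019,-0.006],1],[[0,6.7,2.1],[0,-0.019,-0.006],1],[[0,6.7,2.1],[0,0,0],1],[[0,6.7,2.1],[0,0,0],1]]' >/dev/null
python3 -m handwheel '[[[0,6.7,2.1],[0,0,0],1],[[0,6.7,2.1],[0,0,0],1],[[0,0,0],[0,0,0],1]]' >/dev/null
python3 go.py -50,-79,120,-50,15 -170,-79,60,-50,15 -150,-82,-27,-50,15
```

```text
6.02 box [ -4.5 -45.  135.9] q [-0.07  0.79 -0.34  2.06  1.74  1.49  0.39] F [1.2 1.1 0.8] z [ 0.67 -0.7  -0.26] x [-0.72 -0.7   0.03]
box axes in tool:
 [[-0.717, -0.202, 0.668], [-0.697, 0.165, -0.698], [0.031, -0.965, -0.259]]
-50,-79,120,-50,15 rotvec [-0.02  3.6   2.8 ] shift [ 0.0559  0.0189 -0.0025]
-170,-79,60,-50,15 rotvec [-0.02  3.6   2.8 ] shift [ 0.14    0.1011 -0.067 ]
-150,-82,-27,-50,15 rotvec [-0.02  3.6   2.8 ] shift [ 0.1251  0.1806 -0.029 ]
```

```bash

python3 -m handwheel '[[[0,3.6,2.8],[0.028,0.009,-0.017],1],[[0,0,0],[0.028,0.009,-0.017],1],[[0,0,0],[0.028,0.009,-0.017],1],[[0,0,0],[0.028,0.009,-0.017],1],[[0,0,0],[0.028,0.009,-0.017],1]]' >/dev/null
python3 go.py -150,-82,-27,-50,15
python3 - <<'E'
from h import *
im=ctrl.get_image('scene');save(im,'s1')
im=ctrl.get_image('top');save(im,'t1')
a=cv2.imread('pics/t1.png')[120:300,300:540];b=cv2.imread('pics/s1.png')[150:330,160:400]
cv2.imwrite('pics/c1.png',cv2.resize(np.vstack([a,b]),None,fx=1.65,fy=1.65))
E
```

```text
6.43 box [-176.3  -73.8  117.1] q [-0.21  0.81 -0.41  2.43  1.5   1.6  -0.06] F [-0.8  1.1 -1.4] z [ 0.62 -0.74 -0.25] x [-0.77 -0.64  0.01]
box axes in tool:
 [[-0.767, -0.168, 0.619], [-0.641, 0.191, -0.743], [0.007, -0.967, -0.255]]
-150,-82,-27,-50,15 rotvec [-0.23 -0.22  0.34] shift [-0.0159  0.1333  0.0591]
```

View pics/c1.png

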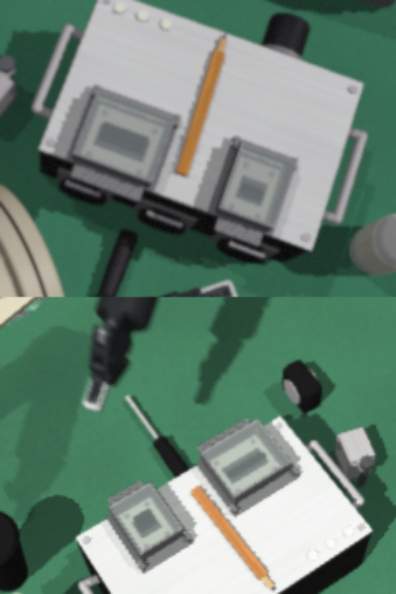

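The picture shows the gripper in front of the box on the left, its light fingertips clear of the guards at about (93,400) in the lower half. I lower it to below tab height.

```bash

python3 -m handwheel '[[[0,0,0],[-0.003,0.027,0.012],1],[[0,0,0],[-0.003,0.027,0.012],1],[[0,0,0],[-0.003,0.027,0.012],1],[[0,0,0],[-0.003,0.027,0.012],1],[[0,0,0],[-0.003,0.027,0.012],1]]' >/dev/null
python3 -m handwheel '[[[0,0,0],[0,0,0],1],[[0,0,0],[0,0,0],1]]' >/dev/null
python3 go.py -98,-82,-27,-50,15
python3 - <<'E'
from h import *
im=ctrl.get_image('scene');save(im,'s2')
im=ctrl.get_image('wrist');save(im,'w2')
a=cv2.imread('pics/s2.png')[150:330,160:400]
cv2.imwrite('pics/c2.png',cv2.resize(np.hstack([cv2.resize(a,(400,300),interpolation=2),cv2.resize(cv2.imread('pics/w2.png'),(400,300))]),None,fx=1,fy=1))
E
```

```text
7.12 box [-149.   -82.3  -30.2] q [-0.19  1.17 -0.33  2.33  1.66  1.65 -0.29] F [0.4 0.4 0.6] z [ 0.62 -0.74 -0.25] x [-0.77 -0.64  0.01]
box axes in tool:
 [[-0.766, -0.173, 0.62], [-0.643, 0.187, -0.743], [0.012, -0.967, -0.254]]
-98,-82,-27,-50,15 rotvec [-0.27 -0.15  0.68] shift [-0.0392 -0.0118  0.0306]
```

View pics/c2.png

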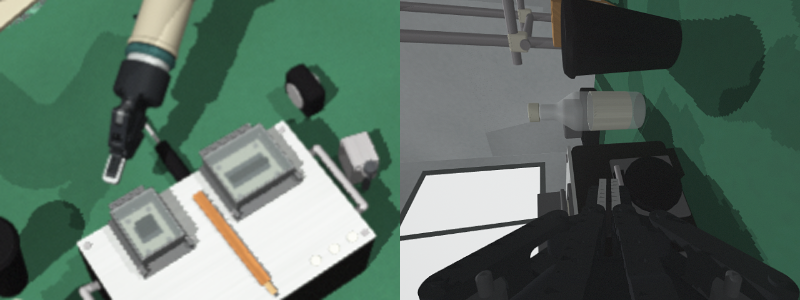

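The fingertip hangs level in front of the narrow tab, and the wrist view shows the socket below and the bottle beyond. I move it in under the tab.

```bash

python3 -m handwheel '[[[0,0,0],[-0.0098,-0.0026,0.0078],1],[[0,0,0],[-0.0098,-0.0026,0.0078],1],[[0,0,0],[-0.0098,-0.0026,0.0078],1],[[0,0,0],[-0.0098,-0.0026,0.0078],1],[[0,0,0],[0,0,0],1]]' >/dev/null
python3 go.py
python3 -m handwheel '[[[0,0,0],[0,-0.004,-0.001],1],[[0,0,0],[0,-0.004,-0.001],1],[[0,0,0],[0,-0.004,-0.001],1],[[0,0,0],[0,0,0],1]]' >/dev/null
python3 go.py -97,-80,22,-50,15
```

```text
7.63 box [-95.9 -82.2 -26. ] q [-0.13  1.13 -0.3   2.22  1.73  1.61 -0.14] F [-0.2 -0.3  0.4] z [ 0.62 -0.74 -0.25] x [-0.77 -0.64  0.  ]
box axes in tool:
 [[-0.766, -0.167, 0.62], [-0.642, 0.193, -0.742], [0.004, -0.967, -0.255]]
7.97 box [-98.  -82.1 -16.2] q [-0.13  1.1  -0.31  2.23  1.73  1.61 -0.12] F [-0.3 -0.4 -0.3] z [ 0.62 -0.74 -0.26] x [-0.77 -0.64  0.01]
box axes in tool:
 [[-0.765, -0.174, 0.62], [-0.644, 0.191, -0.741], [0.011, -0.966, -0.258]]
-97,-80,22,-50,15 rotvec [-0.04 -0.08  0.6 ] shift [-0.0017 -0.0366 -0.0108]
```

```bash

python3 -m handwheel '[[[0,0,0],[0,-0.009,-0.0027],1],[[0,0,0],[0,-0.009,-0.0027],1],[[0,0,0],[0,-0.009,-0.0027],1],[[0,0,0],[0,-0.009,-0.0027],1],[[0,0,0],[0,0,0],1]]' >/dev/null
python3 go.py
python3 - <<'E'
from h import *
im=ctrl.get_image('scene');save(im,'s3')
im=ctrl.get_image('top');save(im,'t3')
a=cv2.imread('pics/t3.png')[150:300,340:540];b=cv2.imread('pics/s3.png')[180:330,190:390]
cv2.imwrite('pics/c3.png',cv2.resize(np.hstack([a,b]),None,fx=2,fy=2,interpolation=2))
E
```

```text
8.38 box [-97.8 -81.1  22.5] q [-0.13  1.02 -0.32  2.25  1.7   1.6  -0.06] F [-0.3  0.1  0.2] z [ 0.62 -0.74 -0.26] x [-0.77 -0.64  0.01]
box axes in tool:
 [[-0.766, -0.172, 0.62], [-0.643, 0.191, -0.741], [0.009, -0.966, -0.257]]
```

View pics/c3.png

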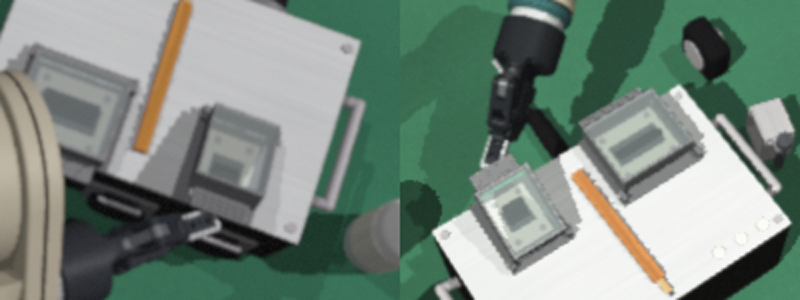

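The top crop shows the guard partly lifted, its tab raised at (222,205) with the fingertip under it at (205,222). I follow the arc up and back.

```bash

python3 -m handwheel '[[[0,0,0],[-0.0041,-0.009,0.0012],1],[[0,0,0],[-0.0041,-0.009,0.0012],1],[[0,0,0],[-0.0041,-0.009,0.0012],1],[[0,0,0],[-0.0041,-0.009,0.0012],1]]' | grep -E 'force|eef'
python3 -m handwheel '[[[0,0,0],[-0.0053,-0.0082,0.0025],1],[[0,0,0],[-0.0053,-0.0082,0.0025],1],[[0,0,0],[-0.0053,-0.0082,0.0025],1],[[0,0,0],[-0.0053,-0.0082,0.0025],1]]' | grep -E 'force|eef'
python3 -m handwheel '[[[0,0,0],[-0.0045,-0.0033,0.003],1],[[0,0,0],[-0.0045,-0.0033,0.003],1],[[0,0,0],[-0.0045,-0.0033,0.003],1],[[0,0,0],[-0.0045,-0.0033,0.003],1],[[0,0,0],[-0.0045,-0.0033,0.003],1]]' | grep -E 'force|eef'
python3 -m handwheel '[[[0,0,0],[-0.0045,-0.001,0.0036],1],[[0,0,0],[0,0,0],1],[[0,0,0],[0,0,0],1],[[0,0,0],[0,0,0],1]]' | grep -E 'force|eef'
python3 go.py -75,-79,70,-50,15 -80,-79,22,-50,15
python3 - <<'E'
from h import *
im=ctrl.get_image('scene');save(im,'s4')
im=ctrl.get_image('top');save(im,'t4')
a=cv2.imread('pics/t4.png')[150:300,340:540];b=cv2.imread('pics/s4.png')[180:330,190:390]
cv2.imwrite('pics/c4.png',cv2.resize(np.hstack([a,b]),None,fx=2,fy=2,interpolation=2))
E
```

```text
eef_pos: [574.1, -191.3, 200.1]
force: [-0.4, 0.1, 0.1]
gripper_force: 0.1
eef_pos: [601.3, -198.6, 229.1]
force: [-0.0, -0.2, -0.1]
gripper_force: 0.1
eef_pos: [630.1, -205.8, 240.9]
force: [-1.1, -0.6, 0.5]
gripper_force: 0.0
eef_pos: [635.1, -207.1, 240.8]
force: [-0.5, -0.4, 0.1]
gripper_force: 0.0
9.9 box [-13.1 -80.9  93.8] q [-0.05  0.87 -0.31  2.07  1.74  1.5   0.28] F [-0.3 -0.5  0.1] z [ 0.62 -0.74 -0.26] x [-0.77 -0.64  0.01]
box axes in tool:
 [[-0.766, -0.175, 0.619], [-0.643, 0.191, -0.741], [0.012, -0.966, -0.259]]
-75,-79,70,-50,15 rotvec [ 0.   -0.13  0.65] shift [ 0.0459  0.0342 -0.0336]
-80,-79,22,-50,15 rotvec [ 0.   -0.13  0.65] shift [ 0.0492  0.0814 -0.0242]
```

View pics/c4.png

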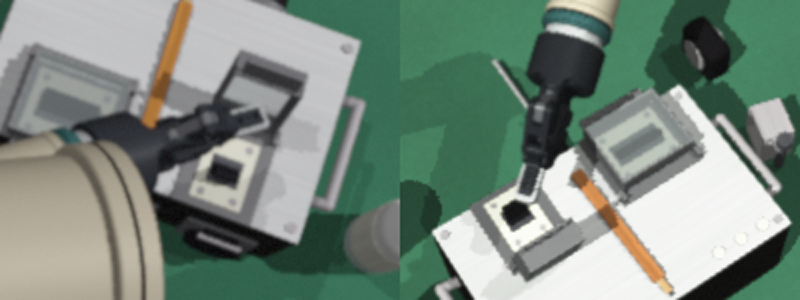

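The top crop shows the guard standing open at (262,85) and the black toggle exposed at (228,170). I back off, tilt steeper to clear the pencil and come down in front of the toggle.

```bash

python3 -m handwheel '[[[0,0,0],[0.0193,0.0117,-0.0117],1],[[0,0,0],[0.0193,0.0117,-0.0117],1],[[0,0,0],[0.0193,0.0117,-0.0117],1],[[-6,0,0],[0,0,0],1],[[-6,0,0],[0,0,0],1]]' | grep -E 'force|eef'
python3 -m handwheel '[[[0,0,0],[0,0,0],1],[[0,0,0],[0,0,0],1]]' >/dev/null
python3 go.py -85,-87,16,-50,27 -50,-87,16,-50,27
```

```text
eef_pos: [563.0, -190.4, 211.6]
force: [-0.0, -0.8, -0.3]
gripper_force: 0.0
10.58 box [-84.8 -86.3  71.4] q [ 0.01  0.76 -0.41  2.23  1.66  1.36  0.25] F [-0.2  0.1 -0.2] z [ 0.57 -0.69 -0.45] x [-0.77 -0.64  0.01]
box axes in tool:
 [[-0.767, -0.295, 0.57], [-0.642, 0.342, -0.687], [0.008, -0.892, -0.452]]
-85,-87,16,-50,27 rotvec [-0.16 -0.28  0.36] shift [0.0001 0.0492 0.0254]
-50,-87,16,-50,27 rotvec [-0.16 -0.28  0.36] shift [-0.0267  0.0389  0.0453]
```

```bash

python3 -m handwheel '[[[0,0,0],[0,0.0164,0.0085],1],[[0,0,0],[0,0.0164,0.0085],1],[[0,0,0],[0,0.0164,0.0085],1],[[0,0,0],[0,0,0],1],[[0,0,0],[0,0,0],1]]' >/dev/null
python3 go.py
python3 -m handwheel '[[[0,0,0],[-0.0031,-0.0012,0.0023],1],[[0,0,0],[-0.0031,-0.0012,0.0023],1],[[0,0,0],[-0.0031,-0.0012,0.0023],1],[[0,0,0],[-0.0031,-0.0012,0.0023],1],[[0,0,0],[0,0,0],1]]' >/dev/null
python3 go.py
```

```text
11.0 box [-85.8 -85.9  13.4] q [-0.    0.89 -0.39  2.23  1.72  1.39  0.13] F [-0.2 -0.2  0.6] z [ 0.57 -0.69 -0.45] x [-0.76 -0.64  0.01]
box axes in tool:
 [[-0.765, -0.302, 0.569], [-0.644, 0.339, -0.686], [0.014, -0.891, -0.453]]
11.42 box [-68.  -86.2  15.5] q [ 0.01  0.89 -0.38  2.19  1.73  1.37  0.17] F [ 0.2  1.  -0.3] z [ 0.57 -0.69 -0.45] x [-0.77 -0.64  0.01]
box axes in tool:
 [[-0.766, -0.297, 0.57], [-0.643, 0.342, -0.686], [0.009, -0.892, -0.453]]
```

```bash

python3 -m handwheel '[[[0,0,0],[-0.0023,-0.0009,0.0017],1],[[0,0,0],[-0.0023,-0.0009,0.0017],1]]' | grep -E ' pos|^force|eef'
python3 -m handwheel '[[[0,0,0],[-0.0023,-0.0009,0.0017],1],[[0,0,0],[-0.0023,-0.0009,0.0017],1]]' | grep -E '^force|eef'
python3 go.py
```

```text
eef_pos: [585.2, -199.6, 161.6]
force: [-6.0, 3.3, 3.4]
eef_pos: [590.8, -201.4, 162.7]
force: [-3.1, 0.7, 5.3]
11.75 box [-57.5 -86.7  15.7] q [ 0.02  0.89 -0.38  2.16  1.74  1.37  0.2 ] F [-3.2 -0.1  5.3] z [ 0.57 -0.69 -0.45] x [-0.77 -0.64  0.01]
box axes in tool:
 [[-0.766, -0.298, 0.569], [-0.642, 0.339, -0.687], [0.012, -0.892, -0.451]]
```

```bash

python3 -m handwheel '[[[0,0,0],[-0.0023,-0.0009,0.0017],1]]' | grep -E '^force|eef'
python3 -m handwheel '[[[0,0,0],[-0.0023,-0.0009,0.0017],1]]' | grep -E '^force|eef'
python3 -m handwheel '[[[0,0,0],[-0.0015,-0.0006,0.0011],1]]' | grep -E '^force|eef'
python3 -m handwheel '[[[0,0,0],[0,0,0],1],[[0,0,0],[0,0,0],1]]' | grep -E '^force|eef'
python3 go.py
```

```text
eef_pos: [594.1, -202.1, 162.4]
force: [-1.2, 0.1, 1.0]
eef_pos: [597.4, -202.5, 161.6]
force: [0.5, -0.8, 0.9]
eef_pos: [599.5, -202.9, 161.4]
force: [-0.6, -1.0, 0.2]
eef_pos: [599.0, -202.9, 161.3]
force: [0.5, 0.1, -0.3]
12.17 box [-49.1 -86.   14.3] q [ 0.03  0.89 -0.38  2.14  1.74  1.36  0.22] F [ 0.4  0.2 -0.3] z [ 0.57 -0.69 -0.45] x [-0.77 -0.64  0.01]
box axes in tool:
 [[-0.766, -0.3, 0.569], [-0.643, 0.341, -0.685], [0.011, -0.891, -0.454]]
```

```bash

python3 -m handwheel '[[[0,0,0],[0.0092,0.0036,-0.0068],1],[[0,0,0],[0.0092,0.0036,-0.0068],1],[[0,0,0],[0.0092,0.0036,-0.0068],1],[[0,0,0],[0,-0.0196,-0.01],1],[[0,0,0],[0,-0.0196,-0.01],1]]' >/dev/null
python3 -m handwheel '[[[0,0,0],[0,-0.0196,-0.01],1],[[0,0,0],[0,-0.0196,-0.01],1],[[0,0,0],[0,-0.0196,-0.01],1],[[0,0,0],[0,-0.0196,-0.01],1],[[0,0,0],[0,-0.0196,-0.01],1]]' | grep -E '^force|eef'
python3 go.py 80,-40,170,-78,22 80,-85,78,-78,22
python3 - <<'E'
from ik import *
im=ctrl.get_image('scene');save(im,'s5')
im=ctrl.get_image('top');save(im,'t5')
a=cv2.imread('pics/t5.png')[150:300,340:540];b=cv2.imread('pics/s5.png')[220:370,170:370]
cv2.imwrite('pics/c5.png',cv2.resize(np.hstack([a,b]),None,fx=2,fy=2,interpolation=2))
q=ctrl.read_state()['qpos']
for v in((80,-40,170),(80,-85,78),(-25,-85,78)):
    for t in(15,22,30):
        x,e,a=ik(v,-78,t,0,q);print(v,t,x.round(2),round(e,1),round(a,1))
E
```

```text
eef_pos: [565.3, -192.9, 316.4]
force: [0.2, -0.4, -0.1]
13.0 box [-84.3 -84.9 169.4] q [ 0.04  0.55 -0.44  2.17  1.54  1.31  0.51] F [ 0.3 -0.3 -0.1] z [ 0.57 -0.69 -0.45] x [-0.77 -0.64  0.01]
box axes in tool:
 [[-0.765, -0.3, 0.57], [-0.644, 0.341, -0.685], [0.011, -0.891, -0.454]]
80,-40,170,-78,22 rotvec [ 4.74 25.28 12.23] shift [-0.1546 -0.0345  0.0625]
80,-85,78,-78,22 rotvec [ 4.74 25.28 12.23] shift [-0.1267  0.0321  0.1351]
(80, -40, 170) 15 [-0.08  1.01 -0.3   1.28  1.4   1.75  0.77] 0.0 0.0
(80, -40, 170) 22 [-0.03  0.97 -0.36  1.27  1.35  1.7   0.81] 0.0 0.0
(80, -40, 170) 30 [ 0.02  0.92 -0.43  1.26  1.28  1.65  0.86] 0.0 0.0
(80, -85, 78) 15 [-0.03  1.1  -0.27  1.35  1.43  1.66  0.63] 0.0 0.0
(80, -85, 78) 22 [ 0.01  1.05 -0.33  1.36  1.38  1.6   0.67] 0.0 0.0
(80, -85, 78) 30 [ 0.07  1.   -0.39  1.37  1.33  1.53  0.73] 0.0 0.0
(-25, -85, 78) 15 [-0.07  1.   -0.28  1.67  1.36  1.64  0.4 ] 0.0 0.0
(-25, -85, 78) 22 [-0.02  0.94 -0.33  1.68  1.32  1.57  0.45] 0.0 0.0
(-25, -85, 78) 30 [ 0.05  0.88 -0.39  1.69  1.28  1.49  0.52] 0.0 0.0
```

View pics/c5.png

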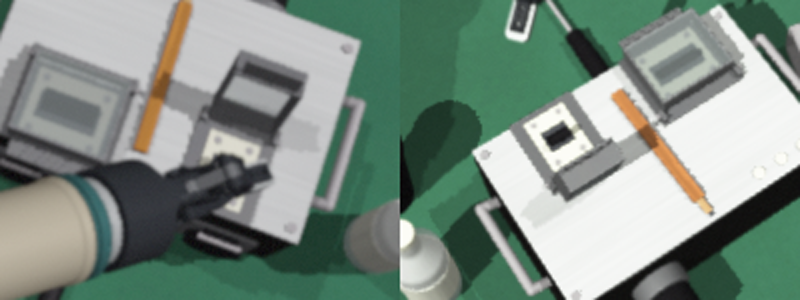

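The guard is still open, and the toggle shows at (557,135) in the scene crop. I check its lean against the predicted tip positions.

```bash
python3 - <<'E'
from ik import *
import pickle
im=pickle.load(open('scene0.pkl','rb'));P=campose(im)
w=lambda x,y,z:F+B@np.array([x+86,y,z+147])
for n,t in(('off',-.4),('on',.4)):
    tip=[w(-44+24*np.sin(t),-79+s,-5+24*np.cos(t)) for s in(-13,0,13)]
    print(n,[np.round(proj(im,P,p),1).tolist() for p in tip])
print('pivot',np.round(proj(im,P,w(-44,-79,-3)),1))
for f in('s4','s5'):
    g=cv2.imread(f'pics/{f}.png',0)[270:305,230:268]
    m=(g<60).astype(np.uint8);k,l,st,ce=cv2.connectedComponentsWithStats(m)
    print(f,[(st[i].tolist(),(ce[i]+[230,270]).round(1).tolist()) for i in range(1,k) if st[i][4]>15])
    print(g[8:28,6:32:1])
E
```

```text
off [[241.2, 283.6], [246.2, 280.6], [251.3, 277.6]]
on [[245.6, 290.1], [250.7, 287.1], [255.7, 284.0]]
pivot [249.3 287.5]
s4 [([21, 0, 6, 5, 21], [253.5, 271.6]), ([12, 11, 13, 12, 105], [247.4, 285.9])]
[[115 136 169 210 235 239 239 239 239 239 237 232 231 231 230 224 214 209
  194 208 226 195 126 120 130 133]
 [157 206 231 236 239 239 240 239 238 234 215 175 191 222 230 231 231 232
  230 231 222 166 110 124 131 131]
 [228 234 238 239 239 240 240 236 216 154 105  74  95 131 162 195 215 225
  230 228 197 130 113 128 131 132]
 [215 212 228 238 240 238 234 214 141  64  34  27  38  49  69  97 123 148
  164 155 134 142 150 139 134 132]
 [182 184 213 238 236 217 153 101  55  28  25  23  23  23  27  34  52  91
  142 184 216 236 232 185 139 131]
 [182 184 213 236 217 123  59  33  24  24  20  22  19  21  21  20  27  61
  146 229 247 250 248 225 151 132]
 [224 224 235 237 208  81  28  24  21  18  18  21  23  21  21  20  23  48
  145 233 249 251 250 240 190 144]
 [237 238 239 237 212 109  38  22  20  19  19  21  23  23  20  23  23  32
   84 180 240 250 251 249 237 185]
 [240 239 238 226 166
[... 2812 characters left out ...]
79  96 120
  173 233 249 251 251 251 250 248]
 [137 172 233 249 251 246 227 156  84  46  37  55  72  77  93 124 173 230
  247 249 251 251 251 247 235 225]
 [133 140 181 235 247 242 237 221 153  83  72  80  89 104 163 230 247 249
  251 251 251 251 251 244 223 208]
 [131 131 146 211 245 242 240 236 208 110  85  98 123 173 233 249 251 251
  251 251 251 251 251 245 226 213]
 [131 131 136 176 233 245 242 241 232 185 138 173 230 248 250 251 251 251
  251 251 251 251 251 250 247 239]
 [133 131 132 140 179 234 249 250 249 246 242 248 250 251 251 251 251 251
  251 251 251 251 251 250 248 236]
 [132 133 133 131 145 211 249 251 251 251 251 251 251 251 251 251 251 251
  251 251 251 251 249 239 203 169]]
```

The toggle now leans towards the hinge, so it is on. Next I swing over and behind the open guard.

```bash

python3 -m handwheel '[[[1.2,6.3,3.06],[0,0,0],1],[[1.2,6.3,3.06],[0,0,0],1],[[1.2,6.3,3.06],[0,0,0],1],[[1.2,6.3,3.06],[0,0,0],1],[[0,0,0],[0,0,0],1]]' | grep -E '^force|eef'
python3 go.py 85,-40,170,-78,22 85,-85,78,-78,22
```

```text
eef_pos: [568.3, -192.1, 312.7]
force: [0.1, -0.2, -0.4]
13.52 box [-81.6 -83.4 165.7] q [-0.06  0.75 -0.34  1.77  1.2   1.63  0.52] F [ 0.2 -0.1 -0.4] z [ 0.19 -0.91 -0.37] x [-0.98 -0.2  -0.  ]
box axes in tool:
 [[-0.979, -0.074, 0.191], [-0.205, 0.367, -0.907], [-0.003, -0.927, -0.374]]
85,-40,170,-78,22 rotvec [-0.02 -0.11 -0.21] shift [-0.172  -0.0004 -0.0092]
85,-85,78,-78,22 rotvec [-0.02 -0.11 -0.21] shift [-0.1625  0.0684  0.0661]
```

```bash

python3 -m handwheel '[[[0,0,0],[-0.0344,0,-0.0018],1],[[0,0,0],[-0.0344,0,-0.0018],1],[[0,0,0],[-0.0344,0,-0.0018],1],[[0,0,0],[-0.0344,0,-0.0018],1],[[0,0,0],[-0.0344,0,-0.0018],1]]' | grep -E '^force|eef'
python3 -m handwheel '[[[0,0,0],[0.002,0.0172,0.0175],1],[[0,0,0],[0.002,0.0172,0.0175],1],[[0,0,0],[0.002,0.0172,0.0175],1],[[0,0,0],[0.002,0.0172,0.0175],1],[[0,0,0],[0,0,0],1]]' | grep -E '^force|eef'
python3 go.py 20,-80,80,-78,22
```

```text
eef_pos: [738.8, -193.0, 318.3]
force: [0.7, -0.1, 1.1]
eef_pos: [724.7, -234.0, 223.1]
force: [-0.7, -0.6, -0.2]
14.35 box [ 80.4 -84.2  76.1] q [-0.02  1.04 -0.28  1.33  1.32  1.61  0.73] F [-0.5 -0.7 -0.2] z [ 0.19 -0.91 -0.37] x [-0.98 -0.21  0.01]
box axes in tool:
 [[-0.978, -0.086, 0.189], [-0.208, 0.363, -0.909], [0.01, -0.928, -0.372]]
20,-80,80,-78,22 rotvec [-0.13 -0.22  0.5 ] shift [ 0.0582  0.0031 -0.0167]
```

```bash

python3 -m handwheel '[[[0,0,0],[0.0078,0.0007,-0.0015],1],[[0,0,0],[0.0078,0.0007,-0.0015],1],[[0,0,0],[0.0078,0.0007,-0.0015],1],[[0,0,0],[0.0078,0.0007,-0.0015],1],[[0,0,0],[0.0078,0.0007,-0.0015],1]]' | grep -E '^force|eef'
python3 -m handwheel '[[[0,0,0],[0.0078,0.0007,-0.0015],1],[[0,0,0],[0.0078,0.0007,-0.0015],1],[[0,0,0],[0.0078,0.0007,-0.0015],1],[[0,0,0],[0.0078,0.0007,-0.0015],1]]' | grep -E '^force|eef'
python3 -m handwheel '[[[0,0,0],[0.005,0.0004,-0.001],1],[[0,0,0],[0.005,0.0004,-0.001],1],[[0,0,0],[0.005,0.0004,-0.001],1],[[0,0,0],[0,0,0],1]]' | grep -E '^force|eef'
python3 go.py 
python3 - <<'E'
from h import *
im=ctrl.get_image('top');save(im,'t6');im=ctrl.get_image('scene');save(im,'s6')
for f in('s5','s6','s0' ):
    n='scene0' if f=='s0' else f
    g=cv2.imread(f'pics/{n}.png',0);print(f,g[282:290:2,240:262:2].tolist())
E
```

```text
eef_pos: [692.3, -221.5, 233.8]
force: [8.4, -0.1, 14.3]
eef_pos: [663.9, -214.2, 241.6]
force: [6.5, 7.0, 32.1]
eef_pos: [646.0, -209.6, 241.5]
force: [-1.0, 10.1, 32.3]
15.43 box [ -1.9 -80.6  94.5] q [-0.04  0.94 -0.3   1.59  1.29  1.61  0.54] F [-3.5  9.5 32.3] z [ 0.2  -0.91 -0.36] x [-0.98 -0.21 -0.01]
box axes in tool:
 [[-0.977, -0.062, 0.202], [-0.211, 0.352, -0.912], [-0.014, -0.934, -0.357]]
s5 [[251, 251, 250, 241, 155, 94, 117, 240, 240, 168, 116], [251, 249, 193, 99, 87, 52, 33, 120, 181, 182, 148], [206, 113, 91, 67, 30, 32, 33, 34, 134, 233, 248], [234, 79, 36, 30, 33, 32, 30, 53, 104, 241, 251]]
s6 [[100, 108, 114, 112, 111, 107, 214, 210, 109, 51, 188], [112, 113, 113, 113, 106, 95, 121, 206, 212, 205, 201], [113, 114, 114, 113, 112, 108, 88, 105, 207, 210, 94], [113, 114, 114, 121, 95, 88, 93, 101, 111, 148, 158]]
s0 [[188, 149, 115, 110, 109, 109, 121, 177, 191, 174, 141], [167, 110, 109, 109, 108, 108, 108, 146, 189, 189, 155], [156, 111, 109, 108, 108, 110, 111, 118, 164, 191, 187], [170, 121, 110, 109, 109, 111, 115, 127, 133, 178, 191]]
```

```bash
python3 - <<'E'
from h import *
a=cv2.imread('pics/t6.png')[130:300,330:530];b=cv2.imread('pics/s6.png')[180:350,170:370]
cv2.imwrite('pics/c6.png',cv2.resize(np.hstack([a,b]),None,fx=2,fy=2,interpolation=2))
E
```

```text
(no output)
```

View pics/c6.png

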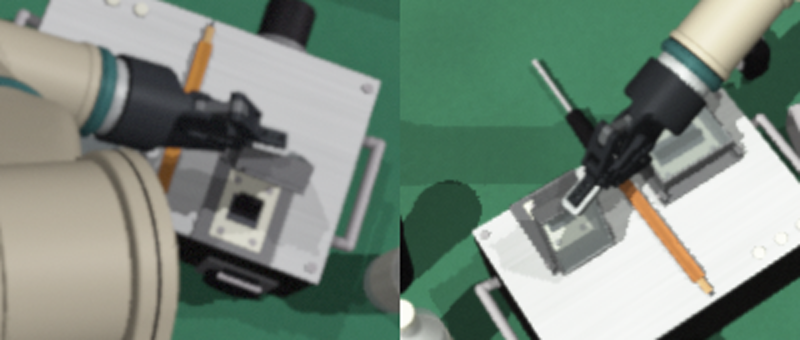

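The guard is now nearly upright, at (270,170) in the top crop. The finger rode up onto its front wall behind the tab, which explains the upward force. I relieve that by raising the finger, then push the tab itself.

```bash

python3 -m handwheel '[[[0,0,0],[0,-0.0047,-0.0018],1],[[0,0,0],[0,-0.0047,-0.0018],1]]' | grep -E '^force|eef'
python3 -m handwheel '[[[0,0,0],[0,-0.0047,-0.0018],1],[[0,0,0],[0,0,0],1]]' | grep -E '^force|eef'
python3 go.py
```

```text
eef_pos: [644.9, -209.0, 243.1]
force: [-0.4, -0.6, 0.1]
eef_pos: [644.3, -209.1, 244.8]
force: [-0.3, 0.7, -0.5]
15.87 box [ -3.8 -80.5  97.8] q [-0.04  0.92 -0.31  1.59  1.28  1.61  0.56] F [-0.5  0.6 -0.5] z [ 0.2  -0.91 -0.37] x [-0.98 -0.21 -0.  ]
box axes in tool:
 [[-0.978, -0.076, 0.196], [-0.21, 0.367, -0.906], [-0.003, -0.927, -0.374]]
```

```bash

python3 -m handwheel '[[[0,0,0],[0.005,0.0004,-0.001],1],[[0,0,0],[0.005,0.0004,-0.001],1],[[0,0,0],[0.005,0.0004,-0.001],1]]' | grep -E '^force|eef'
python3 -m handwheel '[[[0,0,0],[0.005,0.0004,-0.001],1],[[0,0,0],[0.005,0.0004,-0.001],1],[[0,0,0],[0.005,0.0004,-0.001],1],[[0,0,0],[0,0,0],1]]' | grep -E '^force|eef'
python3 go.py 
python3 - <<'E'
from h import *
im=ctrl.get_image('top');save(im,'t7');im=ctrl.get_image('scene');save(im,'s7')
for n in('scene0','s6','s7'):
    g=cv2.imread(f'pics/{n}.png',0);print(n,g[262:302:4,234:264:3].tolist())
for n in('top0','t6','t7'):
    g=cv2.imread(f'pics/{n}.png',0);print(n,g[205:270:6,440:475:4].tolist())
E
```

```text
eef_pos: [628.1, -205.5, 242.4]
force: [-0.1, -0.6, 0.1]
eef_pos: [613.3, -201.4, 243.1]
force: [-0.3, 0.1, -0.0]
16.45 box [-35.7 -80.9  96.1] q [-0.05  0.9  -0.32  1.68  1.26  1.6   0.49] F [-0.3 -0.  -0. ] z [ 0.19 -0.91 -0.37] x [-0.98 -0.21 -0.  ]
box axes in tool:
 [[-0.978, -0.078, 0.194], [-0.209, 0.366, -0.907], [-0.0, -0.927, -0.374]]
scene0 [[106, 105, 107, 123, 111, 107, 104, 108, 112, 153], [104, 115, 125, 119, 150, 135, 150, 119, 156, 156], [119, 135, 142, 135, 136, 140, 140, 140, 140, 158], [139, 136, 138, 143, 182, 170, 178, 141, 144, 144], [136, 149, 188, 192, 190, 149, 189, 175, 139, 137], [183, 167, 188, 128, 110, 109, 121, 190, 174, 139], [172, 191, 156, 109, 108, 107, 111, 133, 191, 166], [100, 174, 188, 124, 111, 117, 129, 147, 187, 192], [102, 113, 187, 189, 131, 151, 190, 191, 190, 150], [132, 102, 129, 188, 191, 191, 190, 162, 92, 63]]
s6 [[90, 89, 91, 92, 93, 94, 94, 95, 95, 76], [91, 90, 93, 91, 92, 94, 91, 101, 190, 204], [91, 93, 92, 90, 107, 104, 87, 87, 116, 64], [110, 106, 128, 110, 99, 92, 85, 129, 59, 50], [125, 96, 103, 98, 98, 94, 143, 49, 61, 50],
[... 1520 characters left out ...]
4, 112, 114], [195, 188, 134, 82, 71, 189, 162, 111, 156], [175, 209, 212, 213, 214, 213, 114, 113, 178], [113, 126, 135, 180, 198, 182, 126, 166, 193], [23, 16, 19, 54, 116, 128, 130, 194, 198], [52, 24, 50, 51, 23, 16, 15, 56, 157]]
t7 [[35, 66, 67, 38, 98, 125, 151, 182, 192], [43, 20, 34, 50, 83, 131, 142, 124, 118], [28, 23, 17, 35, 55, 58, 46, 133, 126], [55, 121, 146, 123, 93, 131, 165, 169, 133], [46, 80, 92, 100, 100, 121, 152, 163, 134], [66, 66, 67, 65, 69, 83, 144, 138, 119], [88, 89, 89, 81, 69, 65, 69, 72, 77], [103, 104, 105, 100, 89, 90, 96, 86, 143], [74, 85, 118, 159, 164, 124, 103, 150, 174], [26, 15, 15, 47, 100, 110, 113, 175, 177], [47, 24, 51, 55, 23, 14, 13, 50, 143]]
```

```bash

python3 -m handwheel '[[[0,0,0],[0,-0.028,-0.011],1],[[0,0,0],[0,-0.028,-0.011],1],[[0,0,0],[0,-0.028,-0.011],1],[[0,0,0],[0,-0.028,-0.011],1],[[0,0,0],[0,-0.028,-0.011],1]]' | grep -E '^force|eef'
python3 -m handwheel '[[[0,0,0],[0.006,-0.012,0.03],1],[[0,0,0],[0.006,0.011,-0.03],1],[[0,0,0],[0.006,0.011,-0.03],1],[[0,0,0],[0.006,0.011,-0.03],1],[[0,0,0],[0.006,0.011,-0.03],1]]' | grep -E '^force|eef'
python3 -m handwheel '[[[0,0,0],[0.006,0.011,-0.03],1],[[0,0,0],[0.006,0.011,-0.03],1],[[0,0,0],[0.006,0.011,-0.03],1],[[0,0,0],[0.006,0.011,-0.03],1],[[0,0,0],[0.006,0.011,-0.03],1]]' | grep -E '^force|eef'
python3 go.py 
cat > cmp.py <<'E'
from h import *
im=ctrl.get_image('top');save(im,'t8');im=ctrl.get_image('scene');save(im,'s8')
for a,b,(x,y,w,h) in(('top0','t8',(405,140,115,135)),('scene0','s8',(205,215,185,150)),('top0','t8',(425,195,60,85)),('scene0','s8',(220,255,60,60))):
    A=cv2.imread(f'pics/{a}.png',0);C=cv2.imread(f'pics/{b}.png',0)
    r=cv2.matchTemplate(C[y-6:y+h+6,x-6:x+w+6],A[y:y+h,x:x+w],cv2.TM_CCOEFF_NORMED)
    _,m,_,l=cv2.minMaxLoc(r);print(a,(x,y,w,h),round(m,3),(l[0]-6,l[1]-6),'at 0:',round(float(r[6,6]),3))
    d=cv2.absdiff(A,C)[y:y+h,x:x+w];print('  frac>40:',round(float((d>40).mean()),3))
E
python3 cmp.py
```

```text
eef_pos: [613.8, -203.3, 395.2]
force: [0.4, 0.4, 0.7]
eef_pos: [588.0, -105.7, 398.0]
force: [0.6, 0.9, 0.4]
eef_pos: [565.7, 55.7, 402.4]
force: [1.4, -0.9, 0.2]
17.8 box [-147.   155.6  255.4] q [-0.47  0.75 -0.28  1.42  0.95  1.96  0.64] F [ 1.6 -0.5  0.2] z [ 0.19 -0.91 -0.37] x [-0.98 -0.21 -0.  ]
box axes in tool:
 [[-0.978, -0.077, 0.193], [-0.208, 0.366, -0.907], [-0.001, -0.927, -0.374]]
top0 (405, 140, 115, 135) 0.999 (0, 0) at 0: 0.999
  frac>40: 0.001
scene0 (205, 215, 185, 150) 0.998 (0, 0) at 0: 0.998
  frac>40: 0.001
top0 (425, 195, 60, 85) 0.998 (0, 0) at 0: 0.998
  frac>40: 0.002
scene0 (220, 255, 60, 60) 0.992 (0, 0) at 0: 0.992
  frac>40: 0.01
```

```bash
python3 - <<'E'
from h import *
for n,(x,y,w,h) in(('scene0',(240,276,20,22)),('s8',(240,276,20,22)),('top0',(443,222,20,24)),('t8',(443,222,20,24))):
    g=cv2.imread(f'pics/{n}.png',0)[y:y+h,x:x+w].astype(float);m=g<135
    ys,xs=np.where(m);print(n,m.sum(),(xs.mean()+x).round(2),(ys.mean()+y).round(2))
A=cv2.imread('pics/top0.png',0);C=cv2.imread('pics/t8.png',0)
for n,(x,y,w,h) in dict(cup=(495,295,60,60),bottle=(508,245,65,45),screw=(340,258,48,95),coupler=(275,150,40,50),tape=(245,215,40,50)).items():
    print(n,round(float((cv2.absdiff(A,C)[y:y+h,x:x+w]>40).mean()),3))
A=cv2.imread('pics/scene0.png',0);C=cv2.imread('pics/s8.png',0)
for n,(x,y,w,h) in dict(cup=(130,275,50,60),bottle=(158,325,45,55),screw=(232,205,45,52),coupler=(362,228,28,35),tape=(328,186,30,36)).items():
    print(n,'s',round(float((cv2.absdiff(A,C)[y:y+h,x:x+w]>40).mean()),3))
E
```

```text
scene0 161 247.96 286.5
s8 112 248.68 287.68
top0 215 451.98 235.24
t8 259 452.44 234.46
cup 0.0
bottle 0.0
screw 0.0
coupler 0.086
tape 0.0
cup s 0.0
bottle s 0.0
screw s 0.0
coupler s 0.0
tape s 0.0
```

```bash
python3 -c "
from cell import ctrl
print(ctrl.finish_job())"
```

```text
the job is handed in; nothing more can be done
None
```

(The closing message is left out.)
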